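# Put the rinsed dosing cap to dry on the bare peg

### The arm

A 6-joint arm with a two-finger parallel gripper is mounted at the origin on the work surface. World frame = base frame: x ahead of the robot, y to its left, z up, the work surface at z = 0. Lengths are in m, angles in rad, forces in N, time in s.
With the tool pointing down it reaches from about 0.325 to 0.9 m from the base axis. Payload 3.5 kg.
Tool frame: the origin (TCP) lies at the centre of the arm's flange, where the gripper is bolted on; the fingertips stand 173 mm ahead of it and the grasp point (between the pads) lies 155 mm ahead of it; z points along the fingers, y is the line along which they close (so a half turn about z gives the same grasp; the last joint's range is limited). The gripper opens to 85 mm and grips with 20 to 120 N. Pads are 22 mm wide; open, the fingers measure 114 mm over their backs; the gripper's body (76 mm by 85 mm) begins 54 mm behind the grasp point. The pads swing forward as they close: fully open they stand 13 mm farther back than shut.
Start: joints at [1.211, 0.276, -0.026, 1.268, 0, 1.467], TCP at [0.159, 0.605, 0.405] pointing down, gripper open.
Joint ranges: [-3.12, 3.12], [-0.85, 1.88], [-1.08, 1.24], [-1.95, 2.15], [-1.57, 1.53], [-3.14, 3.14]. Speed limits (rad/s): [2.57, 2.57, 3.14, 3.14, 3.14, 3.14].

### API

Orientations are given as a unit quaternion [x, y, z, w].
In Python, from plant import r gives the robot as it stands.
- The arm moves only by the tool play_rows, never from a script. Its argument "motion" is a list of rows, each a list of 7 numbers: the finger opening in mm, from 0 to 85.4, then the shift along the tool's x, y, z normalised to -1 to 1, where 1 is 0.1 m, then the turn, a rotation vector about the tool's x, y, z normalised to -1 to 1, where 1 is 60 degrees. A call has 1 to 12 rows; each row shifts and turns the commanded pose from where the row before left it, along the tool's axes as they then stand; what a row does not reach is not made up. A row lasts 1/12 s, in which the tool goes at most 41.7 mm and 7.16 degrees, less where a joint would pass 70% of its speed; a pose out of reach is approached as far as the arm can. A call with a number of a shift or a turn outside -1 to 1 is refused whole. A call with a gripper value outside its range is refused whole. The fingers move at their own pace and stop on an object; "squeeze" is the grip in N (left out, the last holds). Time passes only in rows, so rows that do not move let the fingers close. It gives the time, the measured TCP pose, the force, the opening and the grip force at its end, in the units of the state.
- r.get_obs(): the state, without advancing time (a new reading comes with each control period).
- r.read_camera(name): name is "scene" or "top"; returns a dict with "frame" (384x512x3 uint8, red, green, blue), "depth" (384x512 float32, m along the optical axis (not along the pixel's ray), 0 where there is no reading), "intrinsics" (3x3 intrinsics, pixels), "xyz" and "orientation" of the camera in the world. Camera axes: x right, y up, looking along -z (the intrinsics and any distortion apply to the point x, -y, -z); pixel columns grow to the right and rows downward; lengths in m; the calibration is good to about 2 mm. A picture is of the moment at which its call begins.
- r.hand_in(): hands the job in; it is judged then, once.
The state is a dict: "time": time; "qpos": joint angles; "qd": joint speeds; "tau": joint torques, N m; "ee_pos": TCP position; "tcp_rot": TCP orientation; "force": force on the tool from outside, world axes, zero at the start; "ft_torque": the same for the moment, N m; "finger_gap": finger opening in m; "finger_force": force on a finger pad.
Only numpy, scipy, OpenCV 4.12 (cv2) and the standard library are available. Lean on these libraries where they do the work, as an engineer would, in place of code of your own. Each camera call takes 0.05 s, during which the arm holds its last target. There are 200 camera calls.

### The job

The blue dosing cap of the detergent bottle has been rinsed and lies on its side on the worktop. Turn it upside down and lower it over the bare peg of the drying rack until its rim sits flat on the ribs of the drip tray, then let go; set it down, do not drop it. Leave the two cups that are already drying, the bottle and the brush where they are.

Things in the scene. Friction and masses are not known exactly. Their poses are not given: they have to be found in the camera images.
- cap: stiff blue eight-sided dosing cap, white band at its rim, 54 mm across flats (59 corners), 68 long, walls 2.5, about 45 g; inside 49 across, 65 deep. Lies on a flat right of the rack, mouth to the left or back to the robot. Origin: mid-length on its axis, 27 mm up as it lies. x axis: closed end to mouth (straight down when upside down). As it lies, y is level, square to the side flats
- cap_mouth (a point): centre of the cap's open mouth, in the plane of its rim, 34 mm from the cap's origin along its x axis
- rack: drying rack: white drip tray, 130 x 360 mm, wall 18 mm high, fixed to the worktop; white ribs along its length, tops 10 mm above the worktop. Origin: centre of its underside. y axis: along the row of three pegs, 115 mm apart; x axis: across the row, away from the robot. Turned by up to 0.3 rad
- peg_a: the bare peg, in any of the row's three places: fixed upright black peg, 14 mm in diameter, round top 60 mm above the worktop; foot 24 mm in diameter, level with the ribs. Origin: on its axis at worktop height. With the cap upside down over it, rim on the ribs, the cap's middle is 44 mm above the worktop
- green_cup: a round green cup, 52 mm in diameter and 60 mm high, already upside down on one of the other pegs, rim on the ribs. Loose, about 40 g. Origin: centre of its rim, z up
- orange_cup: a round orange cup, 50 mm in diameter and 58 mm high, already upside down on the remaining peg, rim on the ribs. Loose, about 40 g. Origin: centre of its rim, z up
- bottle: the light blue detergent bottle, open, 62 mm by 115 mm, 222 mm high, standing to the left of the rack. Loose, about 0.8 kg. Origin: centre of its underside, z up
- brush: a scrubbing brush with a wooden back, 52 mm by 140 mm, 38 mm high, lying bristles down beyond the rack on its far side. Loose. Origin: centre of its underside, z up
Things that resemble listed ones, but are neither listed nor needed, are in the scene too. Leave any yellow look-alike of the peg_a alone.

How it is judged:
By the outcome, as a careful person would: the job done as asked, in the order asked, and still so for the second after the job is handed in, with the robot touching nothing.
It also fails if it takes over 45 s, if anything falls off the work surface, if the arm or the gripper's body presses on something with over 40 N, if the wrist force passes 120 N, or if a joint passes its speed limit or range.

## Working session

There is one attempt and no reset: what is moved stays moved. The work goes in short steps, Python scripts to look and compute and a tool call to move; the robot and the scene stay as the last step left them, time stands still between calls to the robot, and variables do not carry over. Pictures are saved under pics/ and viewed, at most 10 in all, crops included, and the job is handed in when it is done.

Besides the shell and the picture viewer there is one more tool, called after "Call:" by a JSON object that holds its "method" and its "body", one argument or row to a line. play_rows: Moves the arm, as the interface text tells. Scaled input: -1 to 1 covers 0.1 m each way for a shift and 60 degrees each way for a turn. Its arguments: {"type":"object","properties":{"motion":{"type":"array"},"squeeze":{"type":"number"}},"required":["motion"]}

```bash
mkdir -p pics; ls; python3 - <<'E'
from plant import r
import cv2,numpy as np
for n in("scene","top"):
    c=r.read_camera(n); np.savez(f"pics/{n}0.npz",**c)
    cv2.imwrite(f"pics/{n}0.png",c["frame"][:,:,::-1]); print(n,c["intrinsics"].tolist(),c["xyz"],c["orientation"],(c["depth"]>0).mean(),[k for k in c])
o=r.get_obs();print(o)
E
```

```text
pics
scene [[476.3128384633046, 0.0, 248.8562081981379], [0.0, 476.3128384633046, 193.10305885963285], [0.0, 0.0, 1.0]] [ 1.38406705 -0.26011417  0.6931074 ] [0.36735864 0.25483614 0.50492315 0.73834869] 0.9959767659505209 ['frame', 'depth', 'intrinsics', 'xyz', 'orientation']
top [[447.5922454395104, 0.0, 254.6226861111315], [0.0, 447.5922454395104, 191.27946592729464], [0.0, 0.0, 1.0]] [0.32812324 0.05224235 1.31929827] [ 0.06277134 -0.06484049 -0.70278951  0.70565032] 0.9959360758463541 ['frame', 'depth', 'intrinsics', 'xyz', 'orientation']
{'time': 0.1, 'qpos': array([ 1.21062315e+00,  2.77071996e-01, -2.77718427e-02,  1.26799550e+00,
        3.93225856e-06,  1.46739450e+00]), 'qd': array([-0.00096084, -0.00255285,  0.00361058,  0.00120013,  0.00097547,
       -0.00014027]), 'tau': array([ 1.31208844e-04, -4.46710753e+01,  2.96128070e+01,  8.48440774e-03,
       -9.90053513e-05, -3.31146843e-08]), 'ee_pos': array([0.15860525, 0.6041629 , 0.40364856]), 'tcp_rot': array([ 1.28033208e-01,  9.91769355e-01, -9.93734490e-04, -2.36570957e-04]), 'force': array([-0.32389813,  0.28252241,  0.08032342]), 'ft_torque': array([ 0.01010541, -0.00772097, -0.00330346]), 'finger_force': 0.0, 'finger_gap': 0.08503402091248115}
```

View pics/top0.png

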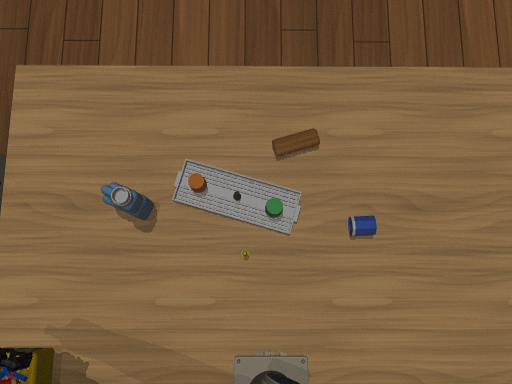

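View pics/scene0.png

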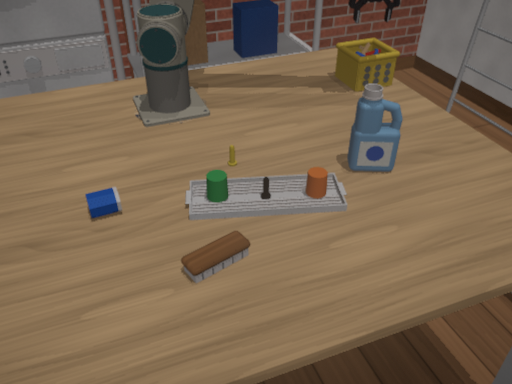

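The top view shows the rack centred near (237,196), with the bare black peg there, the orange cup at (197,183) and the green cup at (274,207). The cap is at (362,226) with its white mouth to the left, and the yellow look-alike peg is at (245,254). The scene view shows the cap at (103,203) and the bare peg at (266,188).

```bash
cat > h.py <<'E'
import numpy as np,cv2
from scipy.spatial.transform import Rotation as R
def load(n): return dict(np.load(f"pics/{n}.npz"))
def dirs(c,uv):
    uv=np.atleast_2d(uv).astype(float);K=c["intrinsics"]
    d=np.c_[(uv[:,0]-K[0,2])/K[0,0],-(uv[:,1]-K[1,2])/K[1,1],-np.ones(len(uv))]
    return R.from_quat(c["orientation"]).apply(d)
def cloud(c,m):
    v,u=np.nonzero(m&(c["depth"]>0)); return c["xyz"]+dirs(c,np.c_[u,v])*c["depth"][v,u,None]
def plane(c,uv,z):
    d=dirs(c,uv); return c["xyz"]+d*((z-c["xyz"][2])/d[:,2])[:,None]
def cross(c1,p1,c2,p2):
    a,b=dirs(c1,p1)[0],dirs(c2,p2)[0]
    s=np.linalg.lstsq(np.c_[a,-b],c2["xyz"]-c1["xyz"],rcond=None)[0]
    A,B=c1["xyz"]+s[0]*a,c2["xyz"]+s[1]*b; return (A+B)/2,np.linalg.norm(A-B)
def masks(c,top):
    h=cv2.cvtColor(c["frame"],cv2.COLOR_RGB2HSV).astype(int);H,S,V=h[...,0],h[...,1],h[...,2]
    def roi(a,b,x,y):
        m=np.zeros(H.shape,bool);m[y:b+1 if 0 else y+1]=0;return m
    return H,S,V
E
python3 - <<'E'
from h import *
T,S=load("top0"),load("scene0")
def box(c,x0,x1,y0,y1):
    m=np.zeros((384,512),bool);m[y0:y1,x0:x1]=1;return m
boxes={"cap":[(335,390,205,248),(75,130,180,225)],"peg":[(229,245,187,205),(257,274,170,203)],"ypeg":[(238,252,246,262),(222,242,142,170)],
"green":[(262,287,195,220),(200,233,168,206)],"orange":[(186,210,171,195),(303,331,165,200)]}
for k,bs in boxes.items():
  for n,c,b in(("top",T,bs[0]),("scene",S,bs[1])):
    H,Sa,V=masks(c,0)
    m={"cap":(H>100)&(H<130)&(Sa>150),"peg":V<75,"ypeg":(H>22)&(H<35)&(Sa>170),"green":(H>45)&(H<80)&(Sa>120),"orange":(H<14)&(Sa>160)}[k]&box(c,*b)
    P=cloud(c,m); v,u=np.nonzero(m)
    print(k,n,m.sum(),"px",u.mean().round(1),v.mean().round(1),"v",v.min(),v.max(),"mean",P.mean(0).round(4),"lo",np.percentile(P,3,0).round(3),"hi",np.percentile(P,97,0).round(3))
    if n=="top" and k=="cap":
        # top face only
        Q=P[P[:,2]>.045]; print(" rect",cv2.minAreaRect(Q[:,:2].astype(np.float32)),len(Q),np.median(Q[:,2]))
# rack: white in top
P=cloud(T,box(T,165,310,150,240)&(masks(T,0)[1]<60)&(masks(T,0)[2]>110)); P=P[(P[:,2]<.03)]
r=cv2.minAreaRect(P[:,:2].astype(np.float32));print("rack",r)
vis=[cv2.resize(T["frame"][150:270,165:390],None,fx=3.5,fy=3.5,interpolation=2),]
cv2.imwrite("pics/c1.png",vis[0][:,:,::-1])
E
```

```text
cap top 315 px 365.2 224.8 v 216 234 mean [ 0.4645 -0.2662  0.05  ] lo [ 0.442 -0.293  0.038] hi [ 0.49  -0.238  0.059]
 rect ((0.4643353521823883, -0.2663052976131439), (0.046020206063985825, 0.05677076801657677), 0.22051425278186798) 251 0.05329731446120323
cap scene 638 px 101.7 202.4 v 188 216 mean [ 0.4835 -0.2678  0.0406] lo [ 0.459 -0.295  0.017] hi [ 0.495 -0.241  0.055]
peg top 55 px 236.8 195.7 v 191 200 mean [0.55   0.1009 0.0311] lo [0.542 0.092 0.004] hi [0.563 0.11  0.065]
peg scene 128 px 265.5 188.9 v 177 198 mean [0.5582 0.0969 0.0305] lo [0.548 0.088 0.008] hi [0.565 0.106 0.06 ]
ypeg top 42 px 244.5 253.6 v 250 257 mean [0.3827 0.0772 0.0262] lo [0.374 0.067 0.003] hi [0.391 0.088 0.059]
ypeg scene 24 px 231.7 152.9 v 147 164 mean [0.3894 0.0726 0.0367] lo [0.384 0.067 0.012] hi [0.393 0.077 0.052]
green top 206 px 274.2 205.6 v 198 213 mean [ 0.5153 -0.0063  0.0712] lo [ 0.497 -0.025  0.066] hi [0.534 0.014 0.076]
green scene 552 px 216.6 185.6 v 170 201 mean [ 0.5309 -0.0138  0.0511] lo [ 0.503 -0.033  0.017] hi [0.542 0.008 0.072]
orange top 37 px 199.1 186.3 v 178 191 mean [0.5726 0.2083 0.0567] lo [0.564 0.195 0.03 ] hi [0.594 0.229 0.075]
orange scene 483 px 317.2 181.8 v 167 197 mean [0.6012 0.2083 0.0506] lo [0.574 0.191 0.017] hi [0.613 0.23  0.07 ]
rack ((0.5550075769424438, 0.10218901932239532), (0.37814971804618835, 0.1349954754114151), 73.86087799072266)
```

View pics/c1.png

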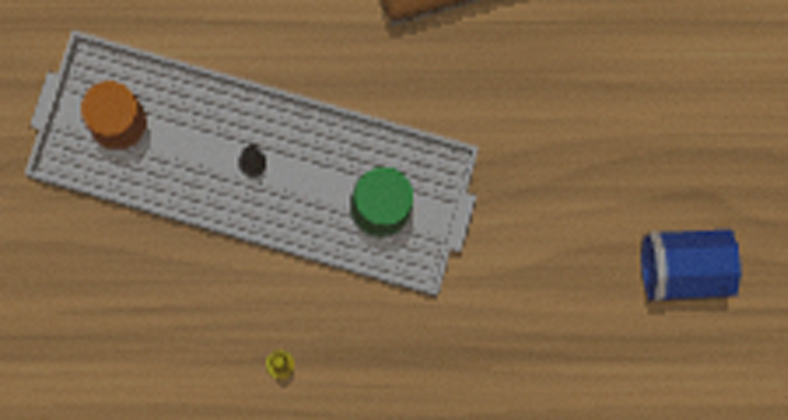

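The enlarged top view shows the cap's white band near pixel (353,226), with the mouth facing left and its axis nearly along −y. The bare peg is in the middle place, and the neighbouring cups are about 115 mm either side of it.

```bash
python3 - <<'E'
from h import *
T,S=load("top0"),load("scene0")
def reg(c,m,x0,x1,y0,y1,z0,z1=.2):
    P=cloud(c,np.ones((384,512),bool)) if m is None else cloud(c,m)
    return P[(P[:,0]>x0)&(P[:,0]<x1)&(P[:,1]>y0)&(P[:,1]<y1)&(P[:,2]>z0)&(P[:,2]<z1)]
for n,c in(("top",T),("scene",S)):
    P=reg(c,None,.4,.53,-.34,-.18,.012); r=cv2.minAreaRect(P[:,:2].astype(np.float32))
    print(n,"cap all",len(P),P.min(0).round(4),P.max(0).round(4),r)
    Q=P[P[:,2]>.0515]; 
    if len(Q)>20:
        print("  top flat",len(Q),Q.mean(0).round(4),cv2.minAreaRect(Q[:,:2].astype(np.float32)),np.percentile(Q[:,2],[5,50,95]).round(4))
    for z0,z1 in((.02,.045),(.045,.063)):
        Q=reg(c,None,.53,.58,.075,.125,z0,z1); print("  peg",z0,len(Q),Q.mean(0).round(4),((Q.min(0)+Q.max(0))/2).round(4))
# colour+ray outlines: cap silhouette in top by blue|white band
H,Sa,V=masks(T,0)
m=((H>100)&(H<130)&(Sa>120)); m[:205]=0;m[248:]=0;m[:,:335]=0;m[:,390:]=0
w=(Sa<70)&(V>110); w[:205]=0;w[248:]=0;w[:,:335]=0;w[:,390:]=0
for nm,q in(("blue",m),("white",w),("both",m|w)):
    v,u=np.nonzero(q); rr=cv2.minAreaRect(np.c_[u,v].astype(np.float32)); print(nm,q.sum(),rr)
    for z in(.027,.054): print("  rect corners z",z,plane(T,cv2.boxPoints(rr),z)[:,:2].round(4).tolist())
# row-wise: column centre line of cap (yaw)
b=m|w; us=np.arange(354,374); cen=[np.nonzero(b[:,u])[0].mean() for u in us]; print([ (np.nonzero(b[:,u])[0].min(),np.nonzero(b[:,u])[0].max()) for u in range(347,378) if b[:,u].any()])
A=plane(T,np.c_[us,cen],.04); print("slope dx/dy",np.polyfit(A[:,1],A[:,0],1))
# peg tip crossing
for a in ((236.8,193.5),(236.8,195)):
    for s in((265.5,179),(265.5,178)): print("tip",a,s,cross(T,a,S,s))
H,Sa,V=masks(T,0); print(V[186:206,228:247])
E
```

```text
top cap all 474 [ 0.4362 -0.2958  0.0125] [ 0.4915 -0.2255  0.0616] ((0.4645749032497406, -0.26119837164878845), (0.0541456937789917, 0.06956890225410461), 2.589632749557495)
  top flat 220 [ 0.4643 -0.2613  0.055 ] ((0.4654196500778198, -0.26068368554115295), (0.033560365438461304, 0.06936650723218918), 3.8822288513183594) [0.0519 0.0548 0.0587]
  peg 0.02 6 [0.5475 0.1022 0.0324] [0.5481 0.103  0.0315]
  peg 0.045 17 [0.5509 0.102  0.0562] [0.5508 0.1024 0.0544]
scene cap all 766 [ 0.4426 -0.3007  0.012 ] [ 0.4967 -0.23    0.0566] ((0.46940144896507263, -0.26532846689224243), (0.054246723651885986, 0.07019346207380295), 0.4856054186820984)
  top flat 215 [ 0.4683 -0.2655  0.0536] ((0.4680575132369995, -0.26513245701789856), (0.029762592166662216, 0.0675777941942215), 5.1286773681640625) [0.0518 0.0536 0.0555]
  peg 0.02 48 [0.5588 0.0964 0.0327] [0.5588 0.0975 0.0324]
  peg 0.045 40 [0.558  0.0965 0.0535] [0.556  0.0967 0.0532]
blue 401 ((362.0, 225.0), (18.0, 26.0), 90.0)
  rect corners z 0.027 [[0.4924, -0.2258], [0.4927, -0.3015], [0.4404, -0.2991], [0.4401, -0.224]]
  rect corn
[... 2908 characters left out ...]
  44  42  42  43  41  36 138 144 143 141 142
  141]
 [143 140 142 140 146 110  50  44  44  39  38  38  67 144 147 140 141 141
  141]
 [135 141 143 141 141 145  93  64  46  44  45  50 108 143 144 140 145 140
  143]
 [135 134 137 141 127 141 150 112  71  65  74  97 111 138 143 143 144 141
  142]
 [104  93 119 140 132 133 136 136 121 117 112 105 144 145 143 143 142 141
  143]
 [140 144 144 128  94 104 128 136 136 136 127  98 141 140 139 143 142 143
  142]
 [128 140 139 140 146 146 146 109  98 116 134 138 137 130 131 142 141 141
  137]
 [138 136 135 131 141 142 144 136 147 118 104 102 102 129 134 134 135 144
  115]
 [106 110 126 137 132 140 145 115 141 141 141 143 148 146 103  93 124 132
  133]]
```

```bash
cat > g.py <<'E'
from h import *
from plant import r
t=np.radians(40); UP=np.array([0,0,1.])
cap=np.array([.467,-.263,.027]); ax=np.array([-.05,1,0]);ax/=np.linalg.norm(ax)
peg=np.array([.552,.100,0]); hx=np.array([.961,-.278,0]);hx/=np.linalg.norm(hx)
def fr(z,x): return R.from_matrix(np.c_[x,np.cross(z,x),z])
Rg=fr(np.sin(t)*ax-np.cos(t)*UP, np.cos(t)*ax+np.sin(t)*UP)
Rf=fr(np.cos(t)*hx-np.sin(t)*UP, -np.cos(t)*UP-np.sin(t)*hx)
gp=cap-.010*ax
Tg=gp-.155*Rg.as_matrix()[:,2]
def delta(p,rot,p2,rot2):
    d=rot.inv().apply(p2-p)/.1; w=(rot.inv()*rot2).as_rotvec()/(np.pi/3)
    print("shift",d.round(3),"rows",np.ceil(np.linalg.norm(d)/.417),"turn",w.round(3),"rows",np.ceil(np.linalg.norm(w)/.1193))
def now():
    o=r.get_obs(); return o["ee_pos"],R.from_quat(o["tcp_rot"]),o
E
python3 - <<'E'
from g import *
p,q,o=now(); V=np.array([.47,.1,.40]); pre=Tg-.10*Rg.as_matrix()[:,2]; W=np.array([pre[0],pre[1],.40])
print(Tg,pre)
delta(p,q,V,q);delta(V,q,W,q);delta(W,q,W,Rg);delta(W,Rg,pre,Rg);delta(pre,Rg,Tg,Rg)
E
```

```text
[ 0.47247476 -0.3724953   0.14573689] [ 0.47568469 -0.43669386  0.22234133]
shift [-4.292 -4.085  0.044] rows 15.0 turn [0. 0. 0.] rows 0.0
shift [-1.418 -5.177  0.01 ] rows 13.0 turn [0. 0. 0.] rows 0.0
shift [0. 0. 0.] rows 0.0 turn [-0.422  0.575  1.154] rows 12.0
shift [-1.142 -0.     1.361] rows 5.0 turn [0. 0. 0.] rows 0.0
shift [-0.  0.  1.] rows 3.0 turn [0. 0. 0.] rows 0.0
```

Call:
{"method": "play_rows", "body": {
  "motion": [
    [85,-0.286,-0.272,0,0,0,0],
    [85,-0.286,-0.272,0,0,0,0],
    [85,-0.286,-0.272,0,0,0,0],
    [85,-0.286,-0.272,0,0,0,0],
    [85,-0.286,-0.272,0,0,0,0],
    [85,-0.286,-0.272,0,0,0,0],
    [85,-0.286,-0.272,0,0,0,0],
    [85,-0.286,-0.272,0,0,0,0],
    [85,-0.286,-0.272,0,0,0,0],
    [85,-0.286,-0.272,0,0,0,0],
    [85,-0.286,-0.272,0,0,0,0],
    [85,-0.286,-0.272,0,0,0,0]
  ]
}}

```text
time: 1.1
ee_pos: [0.4081, 0.1998, 0.4045]
tcp_rot: [0.128, 0.992, -0.0, -0.0]
force: [0.7, 0.8, 0.1]
finger_gap: 0.0849
finger_force: 0.0
```

Call:
{"method": "play_rows", "body": {
  "motion": [
    [85,-0.286,-0.272,0,0,0,0],
    [85,-0.286,-0.272,0,0,0,0],
    [85,-0.286,-0.272,0,0,0,0],
    [85,-0.109,-0.398,0,0,0,0],
    [85,-0.109,-0.398,0,0,0,0],
    [85,-0.109,-0.398,0,0,0,0],
    [85,-0.109,-0.398,0,0,0,0],
    [85,-0.109,-0.398,0,0,0,0],
    [85,-0.109,-0.398,0,0,0,0],
    [85,-0.109,-0.398,0,0,0,0],
    [85,-0.109,-0.398,0,0,0,0]
  ]
}}

```text
time: 2.02
ee_pos: [0.4728, -0.2311, 0.4044]
tcp_rot: [0.128, 0.992, 0.0, -0.0]
force: [0.6, 0.0, -0.3]
finger_gap: 0.0848
finger_force: 0.0
```

Call:
{"method": "play_rows", "body": {
  "motion": [
    [85,-0.109,-0.398,0,0,0,0],
    [85,-0.109,-0.398,0,0,0,0],
    [85,-0.109,-0.398,0,0,0,0],
    [85,-0.109,-0.398,0,0,0,0],
    [85,-0.109,-0.398,0,0,0,0],
    [85,0,0,0,0,0,0],
    [85,0,0,0,0,0,0]
  ]
}}

```text
time: 2.6
ee_pos: [0.4751, -0.4376, 0.4033]
tcp_rot: [0.13, 0.992, 0.001, -0.001]
force: [0.6, 1.0, 0.3]
finger_gap: 0.0849
finger_force: 0.0
```

Call:
{"method": "play_rows", "body": {
  "motion": [
    [85,0,0,0,-0.035,0.048,0.096],
    [85,0,0,0,-0.035,0.048,0.096],
    [85,0,0,0,-0.035,0.048,0.096],
    [85,0,0,0,-0.035,0.048,0.096],
    [85,0,0,0,-0.035,0.048,0.096],
    [85,0,0,0,-0.035,0.048,0.096],
    [85,0,0,0,-0.035,0.048,0.096],
    [85,0,0,0,-0.035,0.048,0.096],
    [85,0,0,0,-0.035,0.048,0.096],
    [85,0,0,0,-0.035,0.048,0.096],
    [85,0,0,0,-0.035,0.048,0.096],
    [85,0,0,0,-0.035,0.048,0.096]
  ]
}}

```text
time: 3.6
ee_pos: [0.4761, -0.4339, 0.4047]
tcp_rot: [0.647, 0.68, 0.236, -0.251]
force: [-1.2, 0.2, 0.7]
finger_gap: 0.0848
finger_force: 0.0
```

```bash
python3 - <<'E'
from g import *
p,q,o=now(); pre=Tg-.10*Rg.as_matrix()[:,2]
print(o["time"],p,o["qpos"].round(3),o["force"].round(2))
delta(p,q,pre,Rg);delta(p,q,p,Rg);delta(p,Rg,pre,Rg)
E
```

```text
3.6 [ 0.47613066 -0.43391324  0.40467805] [-0.908  0.538  0.257  1.898  0.379  0.494] [-1.15  0.2   0.67]
shift [-1.2   -0.     1.373] rows 5.0 turn [-0.002 -0.005 -0.002] rows 1.0
shift [0. 0. 0.] rows 0.0 turn [-0.002 -0.005 -0.002] rows 1.0
shift [-1.193 -0.006  1.379] rows 5.0 turn [0. 0. 0.] rows 0.0
```

Call:
{"method": "play_rows", "body": {
  "motion": [
    [85,-0.24,0,0.275,0,0,0],
    [85,-0.24,0,0.275,0,0,0],
    [85,-0.24,0,0.275,0,0,0],
    [85,-0.24,0,0.275,0,0,0],
    [85,-0.24,0,0.275,0,0,0],
    [85,0,0,0,0,0,0],
    [85,0,0,0,0,0,0]
  ]
}}

```text
time: 4.18
ee_pos: [0.4754, -0.4367, 0.2209]
tcp_rot: [0.646, 0.681, 0.236, -0.252]
force: [-0.1, -0.3, 0.9]
finger_gap: 0.0852
finger_force: 0.0
```

```bash
python3 - <<'E'
from g import *
p,q,o=now(); print(o["time"],p,o["qpos"].round(3),o["force"].round(2))
delta(p,q,Tg,Rg)
for n in("scene","top"):
    c=r.read_camera(n); np.savez(f"pics/{n}1.npz",**c)
a=load("scene1")["frame"][120:300,20:245];b=load("top1")["frame"][140:320,290:440]
cv2.imwrite("pics/p1.png",cv2.resize(np.hstack([a,b]),None,fx=2.1,fy=2.1,interpolation=2)[:,:,::-1])
E
```

```text
4.1833 [ 0.47538872 -0.43666014  0.22091312] [-0.911  0.678  0.084  1.589  0.376  0.488] [-0.14 -0.3   0.91]
shift [0.002 0.009 0.989] rows 3.0 turn [-0.005 -0.007  0.001] rows 1.0
```

View pics/p1.png

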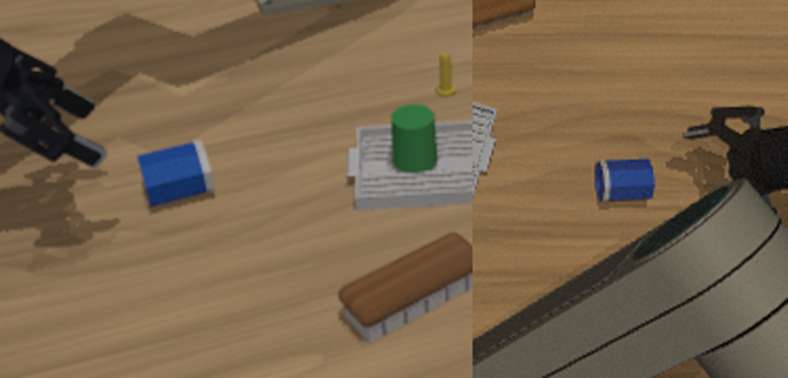

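The scene crop shows both open fingers, with tips near crop (92,105) and (100,152), behind the cap's closed end. The top crop shows one finger tip near (690,132) and the cap at (625,180). I'll check the alignment numerically.

```bash
python3 - <<'E'
from g import *
p,q,o=now(); M=q.as_matrix()
for n,x0,y0,ox in(("scene1",20,120,0),("top1",290,140,225)):
    c=load(n);K=c["intrinsics"]
    for nm,P in(("tip+",p+.165*M[:,2]+.045*M[:,1]),("tip-",p+.165*M[:,2]-.045*M[:,1]),("gp",p+.155*M[:,2]),("gpfinal",gp),("cap",cap)):
        d=R.from_quat(c["orientation"]).inv().apply(P-c["xyz"]); u=K[0,0]*d[0]/-d[2]+K[0,2];v=K[1,1]*-d[1]/-d[2]+K[1,2]
        print(n,nm,P.round(3),round(u,1),round(v,1),"crop",round((u-x0+ox)*2.1),round((v-y0)*2.1))
E
```

```text
scene1 tip+ [ 0.516 -0.33   0.098] 67.7 196.2 crop 100 160
scene1 tip- [ 0.426 -0.335  0.098] 62.4 173.8 crop 89 113
scene1 gp [ 0.471 -0.339  0.106] 61.0 182.4 crop 86 131
scene1 gpfinal [ 0.467 -0.273  0.027] 99.7 203.6 crop 167 176
scene1 cap [ 0.467 -0.263  0.027] 104.1 202.5 crop 177 173
top1 tip+ [ 0.516 -0.33   0.098] 391.9 204.5 crop 687 135
top1 tip- [ 0.426 -0.335  0.098] 395.4 237.1 crop 694 204
top1 gp [ 0.471 -0.339  0.106] 396.8 220.2 crop 697 169
top1 gpfinal [ 0.467 -0.273  0.027] 365.6 224.6 crop 631 178
top1 cap [ 0.467 -0.263  0.027] 362.1 224.8 crop 624 178
```

The projections match, and the other finger is hidden under the arm. Advancing and gripping.

Call:
{"method": "play_rows", "body": {
  "motion": [
    [85,0,0,0.25,0,0,0],
    [85,0,0,0.25,0,0,0],
    [85,0,0,0.25,0,0,0],
    [85,0,0,0.24,0,0,0],
    [85,0,0,0,0,0,0],
    [70,0,0,0,0,0,0],
    [64,0,0,0,0,0,0],
    [58,0,0,0,0,0,0],
    [52,0,0,0,0,0,0],
    [48,0,0,0,0,0,0],
    [48,0,0,0,0,0,0],
    [48,0,0,0,0,0,0]
  ],
  "squeeze": 25
}}

```text
time: 5.28
ee_pos: [0.4732, -0.377, 0.1488]
tcp_rot: [0.647, 0.682, 0.236, -0.247]
force: [-0.1, -3.0, 6.4]
finger_gap: 0.0539
finger_force: 27.0
```

Call:
{"method": "play_rows", "body": {
  "motion": [
    [40,0,0,0,0,0,0],
    [40,0,0,0,0,0,0],
    [40,0,0,0,0,0,0],
    [40,0,0,0,0,0,0],
    [40,0,0,0,0,0,0],
    [40,0,0,0,0,0,0]
  ]
}}

```text
time: 5.78
ee_pos: [0.4732, -0.377, 0.1488]
tcp_rot: [0.647, 0.682, 0.236, -0.247]
force: [-0.2, -3.1, 5.8]
finger_gap: 0.0536
finger_force: 27.0
```

Gripped at 53.6 mm. Lifting.

Call:
{"method": "play_rows", "body": {
  "motion": [
    [40,0.064,0,-0.077,0,0,0],
    [40,0.19,0,-0.23,0,0,0],
    [40,0.26,0,-0.31,0,0,0],
    [40,0.26,0,-0.31,0,0,0],
    [40,0.26,0,-0.31,0,0,0],
    [40,0.26,0,-0.31,0,0,0],
    [40,0,0,0,0,0,0],
    [40,0,0,0,0,0,0]
  ]
}}

```text
time: 6.45
ee_pos: [0.473, -0.3766, 0.3521]
tcp_rot: [0.647, 0.683, 0.235, -0.245]
force: [-0.1, 0.2, -0.7]
finger_gap: 0.0536
finger_force: 26.5
```

```bash
python3 - <<'E'
from g import *
p,q,o=now(); print(o["time"],p,o["qpos"].round(3),o["force"].round(2),o["finger_gap"],o["finger_force"])
for n in("scene","top"):
    c=r.read_camera(n); np.savez(f"pics/{n}2.npz",**c)
    P=cloud(c,np.ones((384,512),bool)); C=p+.155*q.as_matrix()[:,2]
    H,Sa,V=masks(c,0); P=cloud(c,(H>100)&(H<130)&(Sa>120)); P=P[np.linalg.norm(P-C,axis=1)<.09]
    if len(P): print(n,len(P),"blue mean in tool",q.inv().apply(P-p).mean(0).round(4), "lo",np.percentile(q.inv().apply(P-p),3,0).round(3),"hi",np.percentile(q.inv().apply(P-p),97,0).round(3))
a=load("scene2")["frame"][60:260,0:240];b=load("top2")["frame"][130:330,300:440]
cv2.imwrite("pics/p2.png",cv2.resize(np.hstack([a,b]),None,fx=2.1,fy=2.1,interpolation=2)[:,:,::-1])
# plan: final
gpf=peg+np.array([0,0,.044+.010]); Tf=gpf-.155*Rf.as_matrix()[:,2]; W=Tf+[0,0,.18]
print("Tf",Tf); delta(p,q,W,q);delta(W,q,W,Rf)
E
```

```text
6.45 [ 0.47299068 -0.37655535  0.35206507] [-0.857  0.486  0.066  1.731  0.406  0.537] [-0.08  0.23 -0.67] 0.05360100250365481 26.482150119409198
scene 590 blue mean in tool [0.018  0.016  0.1575] lo [-0.019 -0.01   0.131] hi [0.041 0.029 0.186]
top 604 blue mean in tool [ 0.0214 -0.0022  0.1565] lo [ 0.001 -0.026  0.129] hi [0.044 0.023 0.207]
Tf [0.43793975 0.13299558 0.15363208]
shift [ 3.809 -0.081  3.406] rows 13.0 turn [0. 0. 0.] rows 0.0
shift [0. 0. 0.] rows 0.0 turn [-0.112 -1.282 -1.29 ] rows 16.0
```

View pics/p2.png

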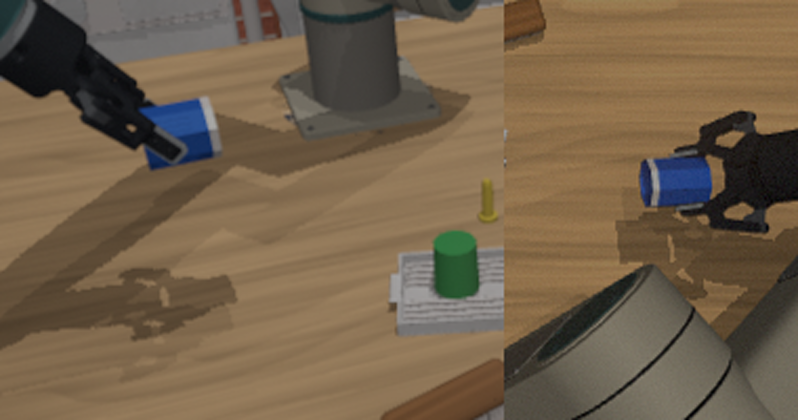

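Both crops show the cap level in the fingers, mouth to the left. In the scene crop the cap is at (180,132) with its band at (210,125). In the top crop it is at (675,182). Next I'll measure the cap in the tool frame.

```bash
python3 - <<'E'
from g import *
p,q,o=now(); M=q.as_matrix(); C=p+.155*M[:,2]
print("tool z tilt deg",np.degrees(np.arcsin(-M[2,2])),"az ty",np.degrees(np.arctan2(M[1,1],M[0,1])))
print("gp",C)
side=M[:,1]*[1,1,0]; a=np.cross(side,[0,0,1.]); a/=np.linalg.norm(a); a*=np.sign(a@ax)
for n in("scene2","top2"):
    c=load(n);H,Sa,V=masks(c,0)
    m=((H>100)&(H<130)&(Sa>120))|((V>100)&(Sa<90))
    P=cloud(c,m);D=P-C; k=np.linalg.norm(D,axis=1)<.08; D=D[k]
    L=np.c_[D@a,D@side,D[:,2]]
    top=L[L[:,2]>np.percentile(L[:,2],97)-.012]
    f=np.abs(top[:,1])<.010; t_=top[f&(top[:,0]>-.02)]
    print(n,len(L),"u",np.percentile(L[:,0],[1,50,99]).round(4),"s",np.percentile(L[:,1],[2,98]).round(4),"z",np.percentile(L[:,2],[2,98]).round(4),"topflat",len(t_),np.polyfit(t_[:,0],t_[:,2],1).round(4),np.median(t_[:,2]).round(4))
E
```

```text
tool z tilt deg 49.93432173380111 az ty 3.037795955743216
gp [ 0.46690363 -0.27609333  0.22933776]
scene2 695 u [-0.02    0.0201  0.0448] s [-0.0106  0.0308] z [-0.018   0.0284] topflat 138 [0.0055 0.0272] 0.0274
top2 682 u [-0.017   0.0199  0.049 ] s [-0.0256  0.0253] z [-0.026   0.0297] topflat 231 [0.0027 0.0262] 0.0262
```

Cap centre is 14 mm ahead of the grasp point and level. Now I'll turn it upside down in place.

Call:
{"method": "play_rows", "body": {
  "motion": [
    [40,0,0,0,-0.007,-0.08,-0.081],
    [40,0,0,0,-0.007,-0.08,-0.081],
    [40,0,0,0,-0.007,-0.08,-0.081],
    [40,0,0,0,-0.007,-0.08,-0.081],
    [40,0,0,0,-0.007,-0.08,-0.081],
    [40,0,0,0,-0.007,-0.08,-0.081],
    [40,0,0,0,-0.007,-0.08,-0.081],
    [40,0,0,0,-0.007,-0.08,-0.081],
    [40,0,0,0,-0.007,-0.08,-0.081],
    [40,0,0,0,-0.007,-0.08,-0.081],
    [40,0,0,0,-0.007,-0.08,-0.081],
    [40,0,0,0,-0.007,-0.08,-0.081]
  ]
}}

```text
time: 7.55
ee_pos: [0.4717, -0.3747, 0.3455]
tcp_rot: [0.287, 0.921, 0.024, 0.262]
force: [0.8, 0.3, -0.8]
finger_gap: 0.0538
finger_force: 26.4
```

Call:
{"method": "play_rows", "body": {
  "motion": [
    [40,0,0,0,-0.007,-0.08,-0.081],
    [40,0,0,0,-0.007,-0.08,-0.081],
    [40,0,0,0,-0.007,-0.08,-0.081],
    [40,0,0,0,-0.007,-0.08,-0.081],
    [40,0,0,0,0,0,0],
    [40,0,0,0,0,0,0]
  ]
}}

```text
time: 8.05
ee_pos: [0.4712, -0.3746, 0.3448]
tcp_rot: [0.127, 0.9, -0.053, 0.413]
force: [-0.2, -0.7, -0.2]
finger_gap: 0.054
finger_force: 26.4
```

```bash
cat >> g.py <<'E'
gpf=peg+np.array([0,0,.058]); Tf=gpf-.155*Rf.as_matrix()[:,2]
E
python3 - <<'E'
from g import *
p,q,o=now(); print(o["time"],p,o["qpos"].round(3),o["force"].round(2),o["finger_gap"],o["finger_force"])
W=Tf+[0,0,.10]; print(Tf); delta(p,q,p,Rf); delta(p,Rf,W,Rf)
E
```

```text
8.05 [ 0.47121844 -0.3746213   0.34478545] [-0.863  0.081 -0.558  0.167  0.437 -0.403] [-0.23 -0.71 -0.15] 0.053950644947735465 26.432520909911545
[0.43793975 0.13299558 0.15763208]
shift [0. 0. 0.] rows 0.0 turn [ 0.009 -0.013 -0.004] rows 1.0
shift [ 1.78   4.784 -0.765] rows 13.0 turn [0. 0. 0.] rows 0.0
```

Call:
{"method": "play_rows", "body": {
  "motion": [
    [40,0,0,0,0.009,-0.013,-0.004],
    [40,0.137,0.368,-0.059,0,0,0],
    [40,0.137,0.368,-0.059,0,0,0],
    [40,0.137,0.368,-0.059,0,0,0],
    [40,0.137,0.368,-0.059,0,0,0],
    [40,0.137,0.368,-0.059,0,0,0],
    [40,0.137,0.368,-0.059,0,0,0],
    [40,0.137,0.368,-0.059,0,0,0],
    [40,0.137,0.368,-0.059,0,0,0]
  ]
}}

```text
time: 8.8
ee_pos: [0.4514, -0.0622, 0.2924]
tcp_rot: [0.126, 0.896, -0.062, 0.421]
force: [1.0, 0.3, -0.2]
finger_gap: 0.054
finger_force: 26.7
```

Call:
{"method": "play_rows", "body": {
  "motion": [
    [40,0.137,0.368,-0.059,0,0,0],
    [40,0.137,0.368,-0.059,0,0,0],
    [40,0.137,0.368,-0.059,0,0,0],
    [40,0.137,0.368,-0.059,0,0,0],
    [40,0.137,0.368,-0.059,0,0,0],
    [40,0,0,0,0,0,0],
    [40,0,0,0,0,0,0]
  ]
}}

```text
time: 9.38
ee_pos: [0.4386, 0.1339, 0.2572]
tcp_rot: [0.123, 0.897, -0.061, 0.421]
force: [-0.3, 0.0, -0.6]
finger_gap: 0.0538
finger_force: 26.8
```

```bash
python3 - <<'E'
from g import *
p,q,o=now(); print(o["time"],p,o["qpos"].round(3),o["force"].round(2),o["finger_gap"],o["finger_force"])
W=Tf+[0,0,.10]; delta(p,q,W,q); delta(p,q,p,Rf)
C=p+.155*q.as_matrix()[:,2]; print("gp",C)
for n in("scene","top"):
    c=r.read_camera(n); np.savez(f"pics/{n}3.npz",**c)
    H,Sa,V=masks(c,0); P=cloud(c,((H>100)&(H<130)&(Sa>120))|((V>100)&(Sa<90)));D=P-C; k=(np.linalg.norm(D[:,:2],axis=1)<.045)&(D[:,2]>-.07); L=P[k]
    lo,hi=np.percentile(L,[2,98],axis=0); print(n,len(L),lo.round(4),hi.round(4),((lo+hi)/2).round(4))
    T=L[L[:,2]>hi[2]-.008]; 
    if n=="top":
        A=np.c_[T,np.ones(len(T))]; print(" topface",len(T),T.mean(0).round(4),((T.min(0)+T.max(0))/2).round(4),"slopes",np.linalg.lstsq(np.c_[T[:,:2]-T[:,:2].mean(0),np.ones(len(T))],T[:,2],rcond=None)[0].round(3))
a=load("scene3")["frame"][80:240,150:350];b=load("top3")["frame"][130:290,170:330]
cv2.imwrite("pics/p3.png",cv2.resize(np.hstack([a,b]),None,fx=2.2,fy=2.2,interpolation=2)[:,:,::-1])
E
```

```text
9.3833 [0.43861538 0.13390336 0.25717036] [ 0.257 -0.018 -0.917 -0.132 -0.404  0.355] [-0.31  0.03 -0.62] 0.05378654756508882 26.78458501912246
shift [-0.001 -0.011 -0.006] rows 1.0 turn [0. 0. 0.] rows 0.0
shift [0. 0. 0.] rows 0.0 turn [0.002 0.006 0.009] rows 1.0
gp [0.55334958 0.10100515 0.15828269]
scene 969 [0.5346 0.0706 0.1132] [0.5856 0.1318 0.1806] [0.5601 0.1012 0.1469]
top 353 [0.5293 0.0768 0.1708] [0.579  0.1284 0.1854] [0.5541 0.1026 0.1781]
 topface 322 [0.5541 0.1016 0.1813] [0.5541 0.1015 0.1819] slopes [ 0.022 -0.002  0.181]
```

View pics/p3.png

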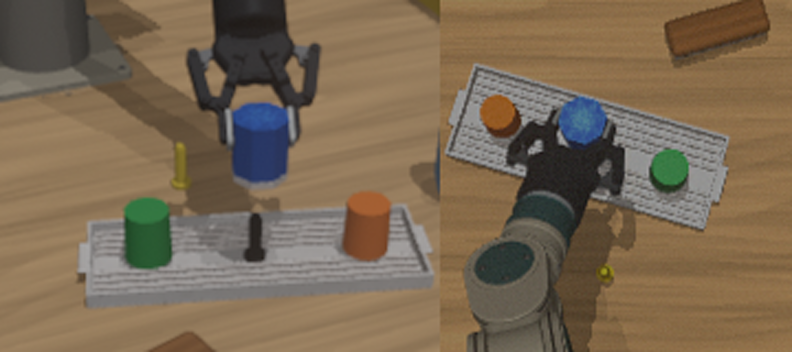

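The cap hangs upside down, mouth level, above the peg: scene crop (260,145) over the peg at (255,235). The neighbouring cups are clear of the fingers. Lowering now, slowly near the end.

Call:
{"method": "play_rows", "body": {
  "motion": [
    [40,0.138,-0.005,0.11,0,0.006,0.005],
    [40,0.138,-0.005,0.11,0,0,0],
    [40,0.138,0,0.115,0,0,0],
    [40,0.138,0,0.115,0,0,0],
    [40,0.092,0,0.077,0,0,0],
    [40,0.046,0,0.039,0,0,0],
    [40,0,0,0,0,0,0],
    [40,0,0,0,0,0,0]
  ]
}}

```text
time: 10.15
ee_pos: [0.438, 0.1293, 0.1683]
tcp_rot: [0.129, 0.897, -0.061, 0.419]
force: [0.8, 0.2, -0.5]
finger_gap: 0.0537
finger_force: 26.8
```

```bash
python3 - <<'E'
from g import *
p,q,o=now(); print(o["time"],p,o["force"].round(2)); delta(p,q,Tf,q)
c=r.read_camera("scene"); np.savez("pics/scene4.npz",**c)
C=p+.155*q.as_matrix()[:,2]; print(C)
H,Sa,V=masks(c,0); P=cloud(c,((H>100)&(H<130)&(Sa>120)));D=P-C; k=(np.linalg.norm(D[:,:2],axis=1)<.045); L=P[k];print(np.percentile(L,[2,98],axis=0))
cv2.imwrite("pics/p4.png",cv2.resize(c["frame"][120:230,170:360],None,fx=4,fy=4,interpolation=2)[:,:,::-1])
E
```

```text
10.15 [0.4379823  0.12926911 0.16829801] [ 0.77  0.18 -0.49]
shift [0.089 0.036 0.06 ] rows 1.0 turn [0. 0. 0.] rows 0.0
[0.55197624 0.09565574 0.06879663]
[[0.53255067 0.06723544 0.03477699]
 [0.58401334 0.11656014 0.0911807 ]]
```

View pics/p4.png

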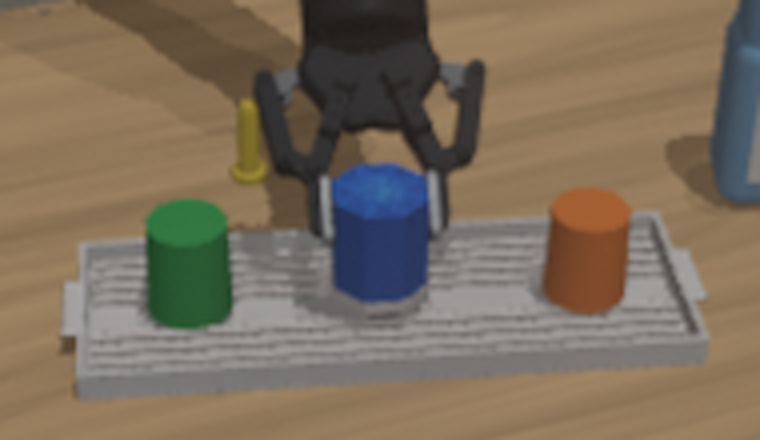

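The cap is over the peg with its rim just above the ribs (crop (380,290)), and there is no contact force. Lowering the rest, correcting 4 mm sideways.

Call:
{"method": "play_rows", "body": {
  "motion": [
    [40,0.02,0.018,0.016,0,0,0],
    [40,0.02,0.018,0.016,0,0,0],
    [40,0.015,0,0.013,0,0,0],
    [40,0.008,0,0.006,0,0,0],
    [40,0,0,0,0,0,0],
    [40,0,0,0,0,0,0]
  ]
}}

```text
time: 10.7
ee_pos: [0.4382, 0.134, 0.1599]
tcp_rot: [0.127, 0.897, -0.06, 0.419]
force: [0.1, -0.4, -0.0]
finger_gap: 0.0535
finger_force: 26.8
```

Call:
{"method": "play_rows", "body": {
  "motion": [
    [40,0.008,0,0.006,0,0,0],
    [40,0.008,0,0.006,0,0,0],
    [40,0,0,0,0,0,0],
    [40,0,0,0,0,0,0]
  ]
}}

```text
time: 11.03
ee_pos: [0.4381, 0.1339, 0.1578]
tcp_rot: [0.128, 0.897, -0.06, 0.419]
force: [-0.6, 0.2, 0.4]
finger_gap: 0.0539
finger_force: 26.8
```

Call:
{"method": "play_rows", "body": {
  "motion": [
    [40,0.008,0,0.006,0,0,0],
    [40,0,0,0,0,0,0],
    [40,0,0,0,0,0,0]
  ]
}}

```text
time: 11.28
ee_pos: [0.4381, 0.1339, 0.1569]
tcp_rot: [0.128, 0.897, -0.06, 0.419]
force: [0.5, -0.6, -0.4]
finger_gap: 0.0537
finger_force: 26.8
```

Call:
{"method": "play_rows", "body": {
  "motion": [
    [40,0.008,0,0.006,0,0,0],
    [40,0,0,0,0,0,0],
    [40,0,0,0,0,0,0]
  ]
}}

```text
time: 11.53
ee_pos: [0.4384, 0.1339, 0.1564]
tcp_rot: [0.128, 0.897, -0.06, 0.419]
force: [-2.3, -0.5, 3.8]
finger_gap: 0.054
finger_force: 27.3
```

Call:
{"method": "play_rows", "body": {
  "motion": [
    [40,0.008,0,0.006,0,0,0],
    [40,0,0,0,0,0,0],
    [40,0,0,0,0,0,0]
  ]
}}

```text
time: 11.78
ee_pos: [0.4387, 0.134, 0.1561]
tcp_rot: [0.128, 0.896, -0.06, 0.42]
force: [-5.0, -0.2, 9.7]
finger_gap: 0.0537
finger_force: 27.9
```

Call:
{"method": "play_rows", "body": {
  "motion": [
    [54,0,0,0,0,0,0],
    [55,0,0,0,0,0,0],
    [57,0,0,0,0,0,0],
    [60,0,0,0,0,0,0],
    [64,0,0,0,0,0,0],
    [70,0,0,0,0,0,0],
    [70,0,0,0,0,0,0],
    [70,0,0,0,0,0,0],
    [70,0,0,0,0,0,0]
  ]
}}

```text
time: 12.53
ee_pos: [0.438, 0.1339, 0.1549]
tcp_rot: [0.128, 0.897, -0.06, 0.419]
force: [0.2, 0.1, -0.3]
finger_gap: 0.0697
finger_force: 0.0
```

```bash
python3 - <<'E'
from g import *
p,q,o=now(); print(o["time"],p,o["force"].round(2))
c=r.read_camera("scene"); np.savez("pics/scene5.npz",**c)
P=cloud(c,np.ones((384,512),bool));k=(np.linalg.norm(P[:,:2]-peg[:2]-[.004,-.002],axis=1)<.022)&(P[:,2]>.07); T=P[k]
print(len(T),T.mean(0).round(4),np.linalg.lstsq(np.c_[T[:,:2]-T[:,:2].mean(0),np.ones(len(T))],T[:,2],rcond=None)[0].round(3))
cv2.imwrite("pics/p5.png",cv2.resize(c["frame"][120:230,170:360],None,fx=4,fy=4,interpolation=2)[:,:,::-1])
E
```

```text
12.5333 [0.43799565 0.13390488 0.15486378] [ 0.21  0.13 -0.28]
163 [0.5564 0.0982 0.0778] [ 0.008 -0.004  0.078]
```

View pics/p5.png

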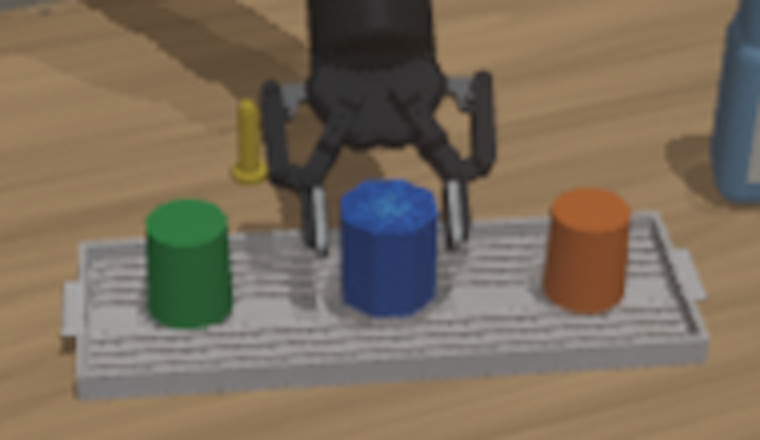

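The cap stands level on the ribs at crop (388,250), its top at 78 mm and flat. The fingers are clear on both sides. Backing straight out along the tool axis.

Call:
{"method": "play_rows", "body": {
  "motion": [
    [70,0,0,-0.1,0,0,0],
    [70,0,0,-0.2,0,0,0],
    [70,0,0,-0.3,0,0,0],
    [70,0,0,-0.3,0,0,0],
    [70,0,0,-0.3,0,0,0],
    [70,0,0,0,0,0,0],
    [70,0,0,0,0,0,0],
    [70,0,0,0,0,0,0]
  ]
}}

```text
time: 13.25
ee_pos: [0.35, 0.1598, 0.2322]
tcp_rot: [0.127, 0.897, -0.06, 0.419]
force: [-1.0, 0.0, -1.1]
finger_gap: 0.0701
finger_force: 0.0
```

```bash
python3 - <<'E'
from g import *
p,q,o=now(); print(o["time"],p,o["force"].round(2),np.abs(o["qd"]).max())
for n in("scene","top"):
    c=r.read_camera(n);P=cloud(c,np.ones((384,512),bool))
    for nm,C in(("cap",peg[:2]),("green",(.522,-.011)),("orange",(.585,.209))):
        k=(np.linalg.norm(P[:,:2]-C,axis=1)<.03)&(P[:,2]>.06)&(P[:,2]<.1); T=P[k]
        print(n,nm,len(T),T.mean(0).round(4),np.median(T[:,2]).round(4))
    if n=="scene":cv2.imwrite("pics/p6.png",cv2.resize(c["frame"][110:290,150:410],None,fx=3,fy=3,interpolation=2)[:,:,::-1])
E
```

```text
13.25 [0.34999322 0.15982684 0.23216696] [-0.98  0.02 -1.14] 0.03467189290154699
scene cap 300 [0.5578 0.0971 0.0762] 0.0776
scene green 269 [ 0.5222 -0.0117  0.0684] 0.0694
scene orange 224 [0.5924 0.2107 0.067 ] 0.0676
top cap 316 [0.5524 0.1029 0.0787] 0.0792
top green 219 [ 0.5155 -0.0068  0.071 ] 0.0709
top orange 210 [0.5853 0.2166 0.0696] 0.0698
```

View pics/p6.png

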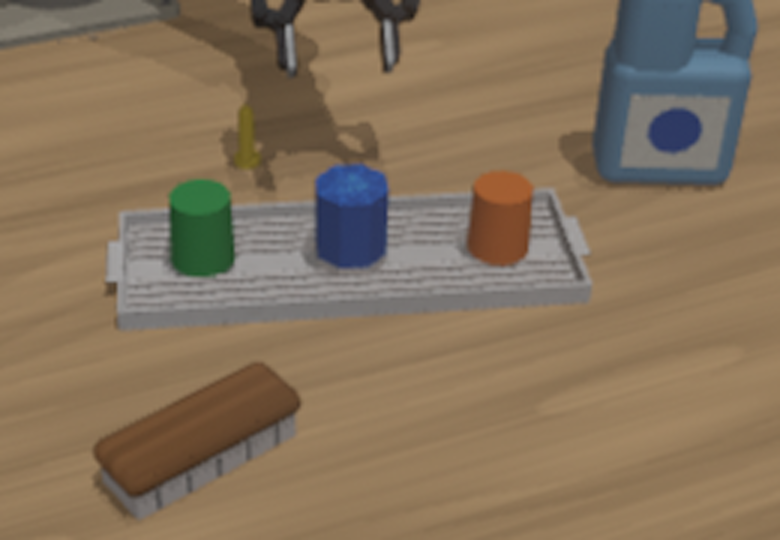

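The cap stands on the middle place at (350,218), everything else is undisturbed, and the gripper is clear.

```bash
python3 -c "
from plant import r
print(r.hand_in())"
```

```text
the job is handed in; nothing more can be done
None
```

The cap sits upside down over the bare middle peg with its rim flat on the ribs and the gripper clear. The cups, bottle and brush look undisturbed in the last picture, and the job was handed in after about 13 s of robot time.

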